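Free the sagging bolt of a guard cage and hold its gate ajar

TASK

To let me reach the bottle in the little bench guard cage, first flip the hinged knock guard off the bolt's knob, right over until it lies on its back on the cage's roof. The barrel bolt sags, and the worn notch behind its nose hangs on the bent-up edge of the keeper, so raise it by its knob and, keeping it raised, draw it fully back out of the keeper without forcing it against that edge. Then swing the self-closing gate about a hand's width open towards you and finish while still holding it there, still, with the bolt kept drawn, leaving everything else on the bench where it is.

Things in the scene. Friction and masses are not known exactly. Their poses are not given: they have to be found in the camera images.
- cage: fixed guard cage of aluminium bars and clear panels, a bottle and a beaker inside; 280 wide (y) x 140 deep (x) x 200 mm tall; origin under its centre, x to its back, y to its left. The gate fills the front between two 20 mm posts; the front faces of gate and posts are at cage x = -0.070, the gate's top at z = 0.176, the rail above it ends at 0.200
- guard (a joint): turn of the knock guard, rad: 0 lying forward over the knob, 3.12 turned right over on the roof, inside up. Bent sheet, 60 mm from hinge to front edge x 40 mm wide, sides 10 mm deep, 40 g. Hinge line along the cage's y at cage x = -0.052, z = 0.2055, middle at y = -0.085, on the front top rail. Falls by its own weight to the side it leans to
- guard_grip (a point): point between the guard's two sides, 48 mm from its hinge line and 4 mm below its sheet when it lies over the knob: there it can be pinched from above across its 40 mm width (fingers along the cage's y, free on both sides) and turns in the grip as it is swung up
- bolt_knob (a point): mid grip of the bolt's knob, an upright knurled steel cylinder 16 mm across, 24 mm tall, its axis 18 mm before the gate's face; once uncovered it is free from above, a finger on each side along the bolt (y). The 14 mm rod's axis is 43 mm lower, the tops of the collars it runs in 32 mm lower. Bolt and gate shut: cage x -0.088, y -0.085, z about 0.175
- bolt_nose (a point): tip of the bolt's rod on the rod's axis, 61 mm from the knob's axis towards the keeper
- keeper: fixed steel strap on the right-hand post (cage y -0.12 to -0.14) holding the bolt's nose and so the gate; origin on the post's face at the height of a level rod's axis (z = 0.138). Its edge towards the gate is bent up to a lip, 3 mm thick, top 9 mm below the origin
- bolt (a joint): how far the bolt is drawn, m: 0 shot, 0.045 stop, sliding to the hinge side (cage +y), friction 1.5 N. Sagging, the 7 mm deep notch in the rod's underside hangs on the lip and it stops at about 0.004; the nose (18.5 mm long) leaves the lip at 0.026 and lets the gate swing from 0.030
- barrel (a joint): tilt of bolt and barrel on the gate, rad: 0 level, negative = nose sagging (rests at about -0.058), upper stop 0.035. The rivet it turns on is 95 mm to the hinge side of the shut knob: knob raised 5.5 mm = level; the notch clears the lip from -0.014 up (4.2 mm raised); the stop is at 8.8 mm. It drops when let go
- gate (a joint): opening of the gate, rad: 0 shut, growing as its free (right-hand) side swings towards the robot, stop at 1.3. Its upright hinge line is at cage x = -0.072, y = +0.118, on the left-hand post. A weak spring (0.2 N m shut, 0.45 N m at 0.5 rad) closes it when let go
- gate_edge (a point): top front corner of the gate's free edge, 235 mm from the hinge line
- rack_orange: orange tube rack 78 x 144 x 42 mm left of the cage, bystander; origin at the centre of its underside
- wash_bottle: white wash bottle 195 mm tall with a red spout, far left near the front edge, bystander; origin under its middle
- pen_1: capped marker pen 135 mm long, bystander; origin under its middle
- forceps: steel forceps 129 mm long, lying flat, bystander; origin under their middle
- tape_2: small roll of dark tape, 55 mm across, 19 mm tall, bystander; origin under its middle

How it is judged:
By the outcome, as a careful person would: the job done as asked, in the order asked, and still so for the second after the job is handed in, while the arm keeps its last pose, push and grip.
It also fails if it takes over 46 s, if anything falls off the work surface, if the arm or the gripper's body presses on something with over 40 N, if the wrist force passes 120 N, or if a joint passes its speed limit or range.

ROBOT

A 7-joint arm with a two-finger parallel gripper is mounted at the origin on a cart in front of the work surface, level with it; the furniture and walls round the work are solid. World frame = base frame: x ahead of the robot, y to its left, z up, the work surface at z = 0. Lengths are in mm, angles in rad, forces in N, time in s.
With the tool pointing down it reaches from about 400 to 875 mm from the base axis. Payload 19.3 kg.
Tool frame: the origin (TCP) lies at the very end of the fingers, on their centre line; the grasp point (between the pads) lies 19 mm behind it (grip_point_offset is the z of the grasp point in the tool frame, in mm); z points along the fingers, y is the line along which they close (so a half turn about z gives the same grasp; the last joint's range is limited). The gripper opens to 85 mm and grips with 20 to 120 N. Pads are 22 mm wide; open, the fingers measure 114 mm over their backs; the gripper's body (76 mm by 85 mm) begins 54 mm behind the grasp point. The pads swing forward as they close: fully open they stand 13 mm farther back than shut.
Start: joints at [-1.386, 0.521, -0.036, 1.599, 0.021, 1.021, -0.113], TCP at [157.552, 604.807, 231.291] pointing down, gripper open.
Joint ranges: [-2.91, 2.91], [-0.3, 2.13], [-1.5, 1.42], [0.17, 2.43], [-1.26, 4.41], [0.16, 1.93], [-2.52, 2.52]. Speed limits (rad/s): [1.89, 1.89, 2.39, 2.39, 3.01, 3.01, 3.01].

INTERFACE

Orientations are given as a 3x3 rotation matrix whose columns are the frame's x, y, z axes.
In Python, from workcell import movep, movel, goto_joints, open_gripper, clamp, wait, inverse_kinematics, read_state, camera, PlanningError, finish_job, grip_point_offset gives the robot as it stands. Calls block until the motion is done:
- movep(position, orientation): joint-space move of the TCP to a pose.
- movel(position, frame=None, max_speed=150, guard=None): straight line of the TCP; frame=None keeps the orientation; max_speed is the mean speed in mm/s. With guard (N) it stops when the force on the tool has changed by that much, and returns True; else False.
- goto_joints(angles): joint-space move.
- open_gripper() and clamp(): open the fingers fully, or close them until they stop; the grip force is fixed at half the most.
- wait(seconds).
- inverse_kinematics(position, orientation): joint angles nearest the present ones, or None.
- read_state(): the state.
- camera(name): name is "scene" or "side" or "wrist"; returns a dict with "image" (400x640x3 uint8, blue, green, red), "range_z" (400x640 float32, mm along the optical axis (not along the pixel's ray), 0 where there is no reading), "fx", "fy", "cx", "cy" (pixels), "dist_coeffs" ([k1, k2, p1, p2, k3] as OpenCV has them; the pictures are not rectified), "cam_to_world" (4x4, takes a point from camera to world coordinates). Camera axes: x right, y up, looking along -z (the intrinsics and any distortion apply to the point x, -y, -z); pixel columns grow to the right and rows downward; lengths in mm; the calibration is good to about 2 mm. A picture is of the moment at which its call begins.
A pose or a line that the arm cannot do raises PlanningError and nothing moves.
- finish_job(): hands the job in; it is judged then, once.
The state is a dict: "time": time; "qpos": joint angles; "qvel": joint speeds; "joint_efforts": joint torques, N m; "eef_pos": TCP position; "tool_rot": TCP orientation; "ft_force": force on the tool from outside, world axes, zero at the start; "torque": the same for the moment, N m; "finger_gap": finger opening in mm; "gripper_force": force on a finger pad.
Only numpy, scipy, OpenCV 4.12 (cv2) and the standard library are available. Lean on these libraries where they do the work, as an engineer would, in place of code of your own. Each camera call takes 0.05 s, during which the arm holds its last target. There are 200 camera calls.

## Working session

There is one attempt and no reset: what is moved stays moved. The work goes in short steps, each a Python script; the robot and the scene stay as the last script left them, time stands still between calls to the robot, and variables do not carry over. Pictures are saved under pics/ and viewed, at most 10 in all, crops included, and the job is handed in when it is done.

```bash
ls; mkdir -p pics; python3 - <<'E'
from workcell import *
import cv2,numpy as np
for n in ("scene","side"):
    c=camera(n); cv2.imwrite(f"pics/{n}0.png",c["image"]); np.savez(f"pics/{n}0.npz",**c)
    print(n,c["fx"],c["cx"],c["cy"],c["dist_coeffs"],np.round(c["cam_to_world"],3).tolist())
print(read_state(),grip_point_offset)
E
```

```text
pics
scene 475.81071162648266 319.62199082091473 195.57277379746822 [0.04257218 0.         0.         0.         0.        ] [[0.689, 0.548, -0.474, -33.676], [-0.725, 0.531, -0.44, -261.067], [0.011, 0.647, 0.763, 996.017], [0.0, 0.0, 0.0, 1.0]]
side 518.0421892692332 317.34937119975467 199.26513477074135 [0.04775583 0.         0.         0.         0.        ] [[0.642, 0.536, -0.549, -365.131], [-0.767, 0.463, -0.444, -457.735], [0.016, 0.706, 0.708, 1248.898], [0.0, 0.0, 0.0, 1.0]]
{'time': 0.1, 'qpos': array([-1.38620929,  0.521949  , -0.03631688,  1.59990034,  0.02119497,
        1.02109529, -0.11280525]), 'qvel': array([-4.69770632e-04,  7.88491000e-04, -5.22998694e-05, -1.80675606e-03,
       -2.47993028e-04,  5.48015481e-04,  1.16436759e-03]), 'joint_efforts': array([ 1.60994892e-03, -9.28490567e+01,  1.98282771e+00, -3.70533478e+01,
        1.80784398e-02,  5.22025890e-03, -1.13979149e-05]), 'eef_pos': array([157.49044825, 604.54825088, 230.80491252]), 'tool_rot': array([[-9.67709707e-01,  2.52067234e-01, -1.78415265e-04],
       [ 2.52067288e-01,  9.67709243e-01, -9.50630203e-04],
       [-6.69686249e-05, -9.64906727e-04, -9.99999532e-01]]), 'ft_force': array([ 0.07534991, -0.10148246, -0.47671231]), 'torque': array([-0.00340408, -0.00500224,  0.05248842]), 'gripper_force': 0.0, 'finger_gap': 85.62598830764497} -18.700000000000003
```

View pics/scene0.png

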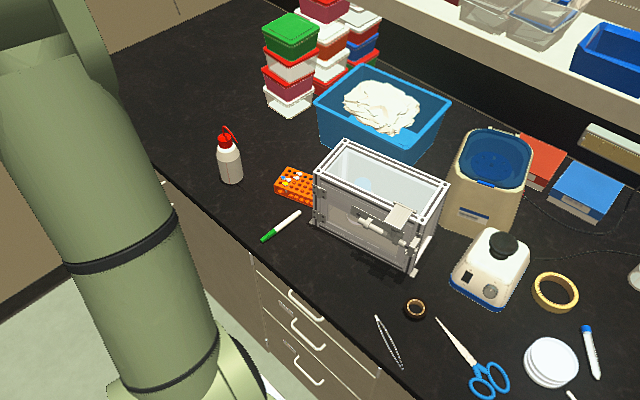

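View pics/side0.png

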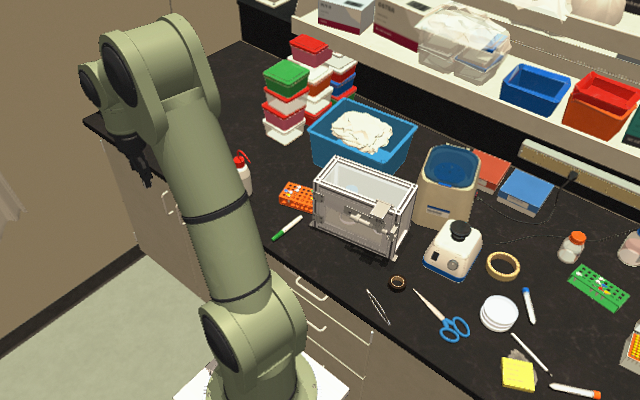

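The scene view shows the cage at around px (315–450, 138–275), with the guard as a light plate near (400,215) and the bolt near (375,225). I'll enlarge that area.

```bash
python3 - <<'E'
import cv2
i=cv2.imread("pics/scene0.png")[130:285,300:460]
i=cv2.resize(i,None,fx=3.8,fy=3.8,interpolation=cv2.INTER_CUBIC);print(i.shape)
cv2.imwrite("pics/crop0.png",i)
E
```

```text
(589, 608, 3)
```

View pics/crop0.png

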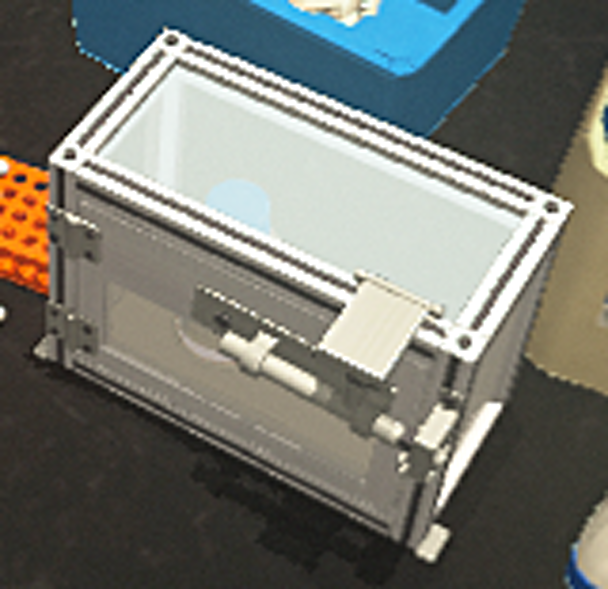

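The crop shows the four roof screw centres at crop px (172,40) BL, (70,153) FL, (551,206) BR and (466,342) FR. The guard lies forward over the knob and the keeper is at about (430,440).

```bash
cat > h.py <<'E'
import numpy as np,cv2
def ray(c,px):
    K=np.array([[c["fx"],0,c["cx"]],[0,c["fy"],c["cy"]],[0,0,1.]])
    u=cv2.undistortPoints(np.array(px,float).reshape(-1,1,2),K,c["dist_coeffs"]).reshape(-1,2)
    T=c["cam_to_world"];d=np.c_[u[:,0],-u[:,1],-np.ones(len(u))]
    return T[:3,3],d@T[:3,:3].T
def onz(c,px,z):
    o,d=ray(c,px);return o+d*((np.asarray(z)-o[2])/d[:,2])[:,None]
def proj(c,P):
    T=np.linalg.inv(c["cam_to_world"]);p=np.atleast_2d(P)@T[:3,:3].T+T[:3,3]
    K=np.array([[c["fx"],0,c["cx"]],[0,c["fy"],c["cy"]],[0,0,1.]])
    return cv2.projectPoints(p*[1,-1,-1],np.zeros(3),np.zeros(3),K,c["dist_coeffs"])[0].reshape(-1,2)
def fit(A,B): # B = R A + t in plane
    a,b=A.mean(0),B.mean(0);H=(A-a);G=B-b
    th=np.arctan2((H[:,0]*G[:,1]-H[:,1]*G[:,0]).sum(),(H*G).sum())
    R=np.array([[np.cos(th),-np.sin(th)],[np.sin(th),np.cos(th)]]);t=b-R@a
    return th,t,np.linalg.norm(B-(A@R.T+t),axis=1)
E
python3 - <<'E'
from h import *
c=dict(np.load("pics/scene0.npz"))
px=(np.array([[172,40],[70,153],[551,206],[466,342]])+.5)/3.8-.5+[300,130]
P=onz(c,px,[200]*4);print(P.round(1))
A=np.array([[60,130],[-60,130],[60,-130],[-60,-130]],float)
th,t,r=fit(A,P[:,:2]);print(th,t,r)
for p in px:
    z=c["range_z"][int(p[1])-1:int(p[1])+2,int(p[0])-1:int(p[0])+2];zz=np.median(z)
    o,d=ray(c,[p]);print((o+d[0]*zz).round(1))
# overlay into side view
s=dict(np.load("pics/side0.npz"));R=np.array([[np.cos(th),-np.sin(th)],[np.sin(th),np.cos(th)]])
def W(p): p=np.array(p,float); return np.r_[R@p[:2]+t,p[2]]
im=s["image"][150:270,300:425];im=cv2.resize(im,None,fx=4.5,fy=4.5,interpolation=cv2.INTER_CUBIC)
pts=[W(p) for p in [(60,130,200),(-60,130,200),(60,-130,200),(-60,-130,200),(-112,-105,205),(-112,-65,205),(-70,-140,0),(-88,-149,133)]]
for q in proj(s,pts): cv2.circle(im,tuple(int(v) for v in (q-[300,150]+.5)*4.5),4,(0,0,255),1)
cv2.imwrite("pics/side_ov.png",im)
E
```

```text
[[632.  275.5 200. ]
 [514.6 253.8 200. ]
 [681.   20.3 200. ]
 [563.3  -3.1 200. ]]
0.1886240956055925 [597.72674418 136.6064655 ] [0.30054093 0.75516904 0.11370185 0.79072517]
[631.5 275.1 200.6]
[514.7 253.8 200. ]
[679.1  19.5 202.1]
[562.   -3.7 201.7]
```

View pics/side_ov.png

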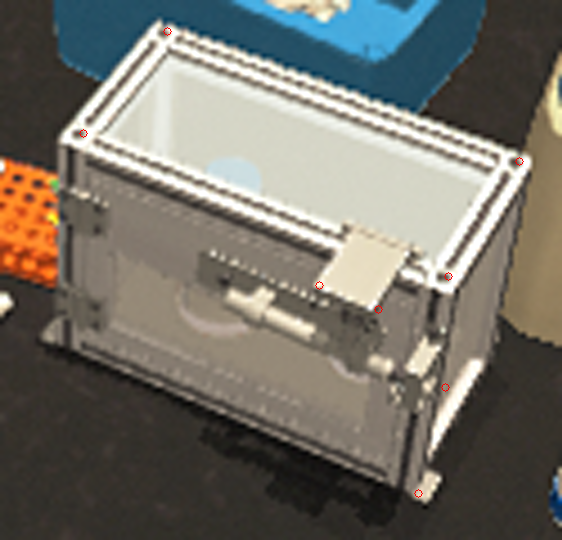

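The fit has residuals under 1 mm, and the side-view overlay lands on the corners to within about 1 px. Next I'll check the whole path with IK, then hover over the guard and look through the wrist camera.

```bash
cat >> h.py <<'E'
from scipy.spatial.transform import Rotation as Ro
TH=0.1886;T0=np.array([597.7,136.6])
def W(p):
    p=np.array(p,float);return np.r_[Ro.from_euler('z',TH).as_matrix()[:2,:2]@p[:2]+T0,p[2]]
R0=np.c_[[-1,0,0],[0,1,0],[0,0,-1]].astype(float)   # tool down in cage axes
RC=Ro.from_euler('z',TH).as_matrix()
OFF=18.7
def pose(g,R,extra=0):   # grasp point g (cage), tool R (cage) -> world TCP pose
    g=np.array(g,float);return W(g+R[:,2]*(OFF-extra)),RC@R
def guardp(th): # guard grip at angle
    return [-52-(48*np.cos(th)+4*np.sin(th)),-85,205.5+48*np.sin(th)-4*np.cos(th)]
def knob(d,tilt,a=0,up=0):   # bolt drawn d mm, barrel tilt, gate a
    R=Ro.from_euler('x',-tilt).as_matrix()
    k=np.array([-88,10,138])+R@[0,-95+d,43+up]
    G=Ro.from_euler('z',-a).as_matrix();h=np.array([-72,118,0])
    return G@(k-h)+h, G@R@R0
E
cat > s1.py <<'E'
from workcell import *
from h import *
for n,ps in dict(g=[pose(guardp(t),R0) for t in (0,.8,1.6,2.4)],k=[pose(*knob(0,-.058)),pose(*knob(44,.01)),pose(*knob(44,.01,.4))]).items():
    for p in ps: 
        q=inverse_kinematics(*p); print(n,p[0].round(1),None if q is None else np.round(q,2))
s=read_state();p=s["eef_pos"].copy();p[2]=400
movel(p,max_speed=250)
g=guardp(0);g[2]+=110
movep(*pose(g,R0))
wait(.2)
print(read_state()["time"],read_state()["eef_pos"],pose(g,R0)[0])
c=camera("wrist");np.savez("pics/w1.npz",**c)
im=c["image"].copy()
pts=[W(x) for x in [(-60,-130,200),(-60,130,200),(-112,-105,206),(-112,-65,206),(-88,-87,187),(-52,-105,205.5),(-52,-65,205.5)]]
for q in proj(c,pts): cv2.circle(im,tuple(int(v) for v in q),4,(0,0,255),1)
cv2.imwrite("pics/w1.png",im)
E
python3 s1.py
```

```text
g [515.4  34.4 182.8] [-0.33  0.42  0.2   1.94 -0.11  0.79  1.69]
g [526.9  36.6 218.4] [-0.37  0.39  0.25  1.88 -0.12  0.88  1.7 ]
g [560.   42.9 234.9] [-0.36  0.43  0.25  1.78 -0.12  0.95  1.69]
g [594.7  49.5 222.2] [-0.32  0.49  0.19  1.7  -0.11  0.96  1.68]
k [527.4  35.4 156.8] [-0.26  0.48  0.15  1.92 -0.19  0.76  1.78]
k [518.9  80.1 162.8] [-0.35  0.46  0.11  1.93 -0.06  0.75  1.54]
k [455.9  87.1 162.8] [-0.48  0.38  0.19  2.08 -0.1   0.69  1.14]
3.55 [515.46783441  34.7465498  292.81705408] [515.40936436  34.35885717 292.8       ]
```

View pics/w1.png

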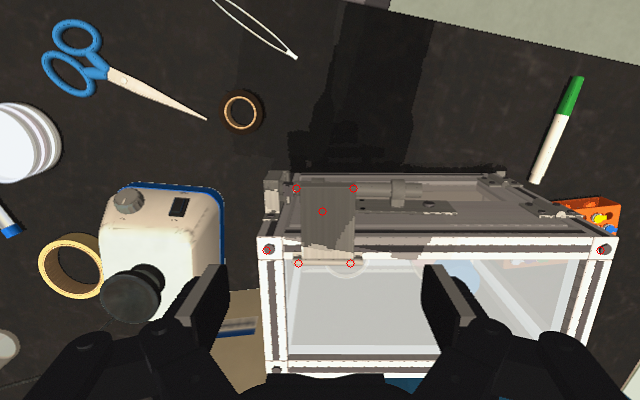

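Projected screw and guard points agree with the wrist view to 1–3 px. The guard spans about x 300–355 against a projected 296–353, so I'll shift about 1 mm in +y. Now I'll pinch it and swing it over.

```bash
cat >> h.py <<'E'
T0=T0+RC[:2,1]*1.0
E
cat > s2.py <<'E'
from workcell import *
from h import *
g=guardp(0)
print(movel(pose(g,R0,-3)[0],max_speed=120,guard=12))
clamp();s=read_state();print(s["time"],s["finger_gap"],s["gripper_force"],s["ft_force"].round(1))
for t in np.arange(.3,2.41,.3):
    p=pose(guardp(t),R0,-3)[0]; movel(p,max_speed=60)
    s=read_state();print(round(t,2),s["time"],s["finger_gap"].round(1),s["ft_force"].round(1),(s["eef_pos"]-p).round(1))
    if np.linalg.norm(s["ft_force"])>60: break
c=camera("side");cv2.imwrite("pics/s2.png",cv2.resize(c["image"][100:260,280:440],None,fx=3,fy=3))
E
python3 s2.py
```

```text
False
5.175 38.728566595711825 58.78681540489197 [-6.1  5.7 10.7]Traceback (most recent call last):
  File "s2.py", line 8, in <module>
    s=read_state();print(round(t,2),s["time"],s["finger_gap"].round(1),s["ft_force"].round(1),(s["eef_pos"]-p).round(1))
                                              ^^^^^^^^^^^^^^^^^^^^^
AttributeError: 'float' object has no attribute 'round'
```

```bash
sed -i '/^print(movel/d;/^clamp/d;s/s\["finger_gap"\].round(1)/round(s["finger_gap"],1)/;s/np.arange(.3,/np.arange(.6,/' s2.py; python3 s2.py
```

```text
0.6 5.9583 38.5 [-3.1  5.6 -2.6] [-0.7  0.9 -0.3]
0.9 6.35 39.0 [-5.2  5.5 -4.8] [-1.3  0.8 -0.6]
1.2 6.7417 38.6 [-6.8  4.1 -6.2] [-1.8  0.8 -1. ]
1.5 7.1333 38.4 [-6.1  4.8 -7.6] [-1.5  0.8 -1. ]
1.8 7.525 38.0 [-10.3   3.6  -3.7] [-2.1  0.8 -1.1]
2.1 7.9167 33.7 [-0.7  5.7  4.8] [0.4 1.1 0.3]
2.4 8.3083 32.2 [ 8.7  6.8 18.2] [2.6 1.5 1.9]
```

View pics/s2.png

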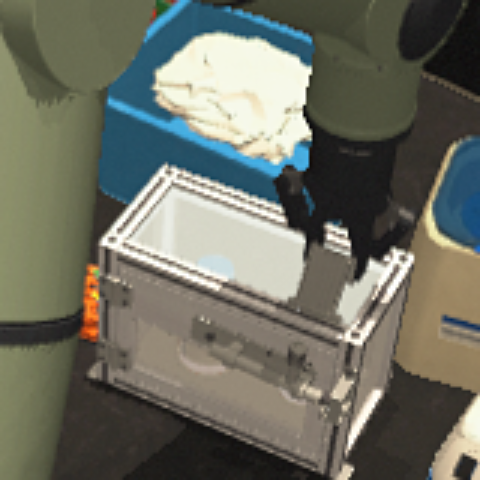

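The side view shows the guard past upright and leaning back between the fingers, at px (300–350, 255–320). The gap has dropped to 32 mm, so I'll release here and look.

```bash
python3 - <<'E'
from workcell import *
from h import *
open_gripper();wait(.3)
p=read_state()["eef_pos"].copy();p[2]+=70
movel(p,max_speed=150)
s=read_state();print(s["time"],s["ft_force"].round(1),s["finger_gap"])
g=knob(0,-.058)
movep(*pose([-120,-87,275],R0))
c=camera("wrist");im=c["image"].copy();np.savez("pics/w3.npz",**c)
pts=[W(x) for x in [(-60,-130,200),(-60,130,200),(-88,-88.2,187),(8,-105,205.5),(8,-65,205.5),(-79,-140,138),(-79,-120,138)]]
for q in proj(c,pts): cv2.circle(im,tuple(int(v) for v in q),4,(0,0,255),1)
cv2.imwrite("pics/w3.png",im)
print(read_state()["time"],proj(c,pts).round(0).tolist())
E
```

```text
9.8417 [-0.2  0.2 -0.1] 85.26169951604952
10.3917 [[263.0, 303.0], [637.0, 302.0], [323.0, 257.0], [301.0, 385.0], [355.0, 385.0], [262.0, 239.0], [286.0, 239.0]]
```

View pics/w3.png

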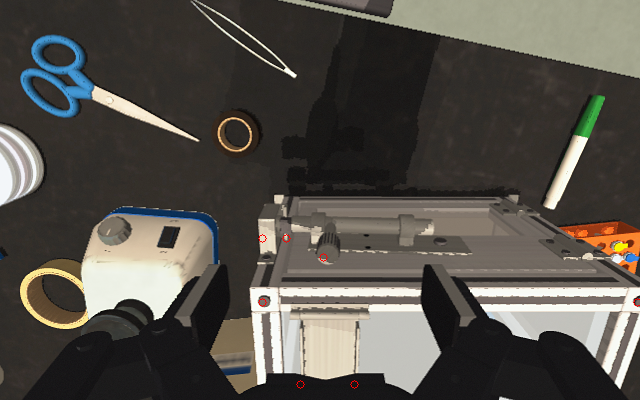

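The guard is flipped back on the roof, from about row 305 down, and the knob is uncovered near (329,245). The knob top looks a few px right of the prediction, so I'll enlarge it.

```bash
python3 - <<'E'
from h import *
c=dict(np.load("pics/w3.npz"))
im=cv2.resize(c["image"][195:315,250:410],None,fx=5,fy=5,interpolation=cv2.INTER_CUBIC)
k=lambda u:W(knob(0,-.058,0,u)[0])
pts=[k(-12),k(12),W((-88,-85,187)),W((-88,-24,138)),W(knob(0,-.058)[0]+[0,-61,-43])]
for q in proj(c,pts): print(q.round(1));cv2.circle(im,tuple(int(v) for v in (q-[250,195]+.5)*5),5,(0,0,255),1)
cv2.imwrite("pics/w3c.png",im)
print(np.nanmin(c["range_z"][246:258,324:338]))
for px in [(331,254),(330,250),(327,242)]:
    z=c["range_z"][px[1],px[0]];o,d=ray(c,[px]);P=o+d[0]*z;v=RC[:2,:2].T@(P[:2]-T0);print(px,v.round(1),P[2].round(1))
E
```

```text
[325.4 242.6]
[323.5 257.7]
[327.8 257.5]
[399.9 229.2]
[253.3 226.5]
233.07565
(331, 254) [-91.4 -82.8] 188.2
(330, 250) [-94.  -83.5] 187.4
(327, 242) [-98.1 -85.6] 183.2
```

View pics/w3c.png

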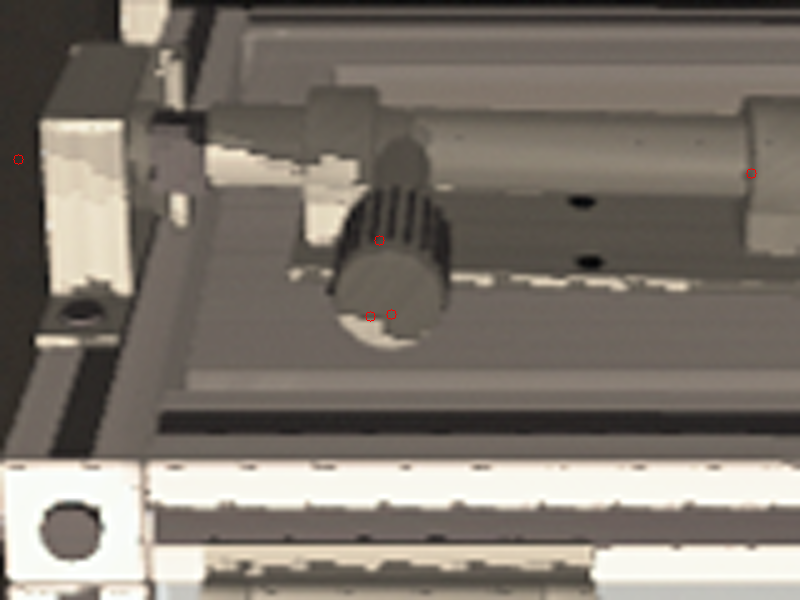

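The knob's top centre is at crop (390,292), so it is at about cage y −85 with its top at z ≈ 188. I'll shift the knob model by +2.3 mm in y and −1 mm in x, then grasp and raise it.

```bash
sed -i 's/k=np.array(\[-88,10,138\])/k=np.array([-89,12.3,138])/' h.py
cat > s4.py <<'E'
from workcell import *
from h import *
def rep(n,p=None):
    s=read_state();print(n,round(s["time"],2),round(s["finger_gap"],1),s["ft_force"].round(1),None if p is None else (RC.T@(s["eef_pos"]-p)).round(1));return s
k,R=knob(0,-.058)
movel(*pose(k+[0,0,60],R),max_speed=150)
p=pose(k+[0,0,1],R);hit=movel(p[0],max_speed=80,guard=10);rep(("down",hit),p[0])
if not hit:
    clamp();rep("clamp",p[0])
    for t in (-.03,.0,.012):
        k,R=knob(0,t);p=pose(k+[0,0,1],R);movel(*p,max_speed=20);rep(t,p[0])
    wait(.2);rep("up",p[0])
    c=camera("side");cv2.imwrite("pics/s4.png",cv2.resize(c["image"][190:270,340:440],None,fx=6,fy=6,interpolation=cv2.INTER_CUBIC))
E
python3 s4.py
```

```text
('down', False) 11.76 85.5 [0.4 0.6 0.3] [ 0.2 -0.1  0.4]
clamp 12.41 14.4 [-0.9  0.   5.4] [ 0.1 -0.   0.2]
-0.03 12.69 14.2 [ 0.4  1.9 -0.7] [ 0.   0.4 -0.1]
0.0 12.99 14.1 [ 0.8  1.9 -1.8] [ 0.   0.3 -0.1]
0.012 13.24 13.9 [ 1.6 -0.1 -2. ] [-0.  -0.1 -0. ]
up 13.44 14.4 [ 0.6  0.4 -0.4] [-0.  -0.1 -0. ]
```

View pics/s4.png

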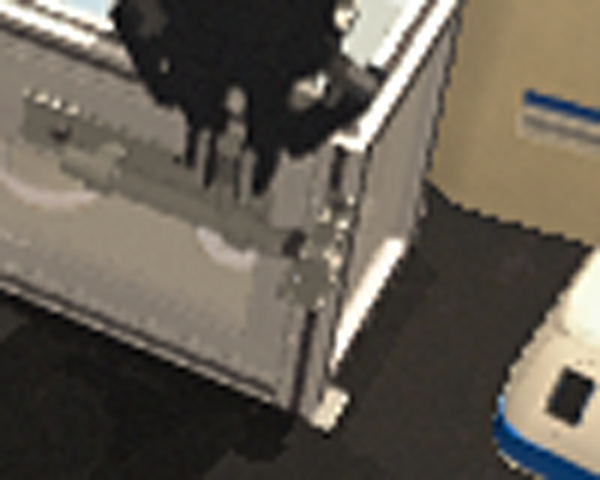

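The side view shows the knob held between the fingers at about (230,160), with the rod looking level. The forces are small, so I'll draw it under a force guard.

```bash
cat > s5.py <<'E'
from workcell import *
from h import *
from s4r import rep
for d in (3,8,15,25,35,42,48):
    k,R=knob(d,.012);p=pose(k+[0,0,1],R)
    hit=movel(p[0],max_speed=30,guard=8);rep((d,hit),p[0])
    if hit: break
E
sed -n 3,4p s4.py > t; (echo "from workcell import *"; echo "from h import *"; cat t) > s4r.py; python3 s5.py
```

```text
(3, False) 13.74 14.2 [ 1.5  1.  -1.9] [ 0.   0.3 -0. ]
(8, False) 14.06 14.2 [ 0.8  1.3 -1.1] [ 0.   0.5 -0. ]
(15, False) 14.44 14.3 [ 0.6  1.3 -0.9] [ 0.   0.4 -0. ]
(25, False) 14.93 14.1 [ 0.6  1.5 -1.4] [ 0.   0.5 -0. ]
(35, False) 15.41 14.7 [ 1.4  1.4 -0.5] [0.  0.4 0. ]
(42, False) 15.79 13.9 [0.9 1.5 1.5] [ 0.   0.4 -0. ]
(48, True) 16.0 14.2 [ 0.8 -3.5  2.1] [ 0.  -4.1  0.2]
```

The bolt reached its stop at d ≈ 44 mm, drawn with under 2 N. Next is the gate swing.

```bash
cat > s6.py <<'E'
from workcell import *
from h import *
from s4r import rep
for a in (.0,.05,.1,.16,.22,.28,.34,.4):
    k,R=knob(43.7,.012,a);p=pose(k+[0,0,1],R)
    movel(*p,max_speed=30);s=rep(a,p[0])
    if np.linalg.norm(s["ft_force"])>30: break
wait(1.0);rep("end",p[0])
im=[]
for n,(y,x) in dict(scene=(110,280),side=(110,280)).items():
    c=camera(n);im.append(cv2.resize(c["image"][y:y+190,x:x+190],None,fx=2.1,fy=2.1,interpolation=cv2.INTER_CUBIC))
cv2.imwrite("pics/s6.png",np.hstack(im))
E
python3 s6.py
```

```text
0.0 16.25 14.3 [ 1.4 -1.2  2.2] [ 0. -0.  0.]
0.05 16.67 14.2 [ 1.4 -2.5  1.8] [-0.1 -0.1  0. ]
0.1 17.08 14.2 [ 1.6 -4.   2.3] [-0.  -0.1  0. ]
0.16 17.55 14.2 [ 1.1 -5.5  3.6] [-0.  -0.2  0. ]
0.22 18.02 14.3 [ 0.6 -5.8  3.7] [-0.1 -0.3  0. ]
0.28 18.48 14.3 [ 0.4 -7.5  4.6] [-0.2 -0.4  0. ]
0.34 18.95 13.7 [-0.4 -7.9  5.6] [-0.2 -0.5  0. ]
0.4 19.42 14.4 [-1.  -7.1  6.3] [-0.3 -0.5  0. ]
end 20.42 14.2 [ 0.1 -9.5  5.8] [-0.3 -0.6  0. ]
```

View pics/s6.png

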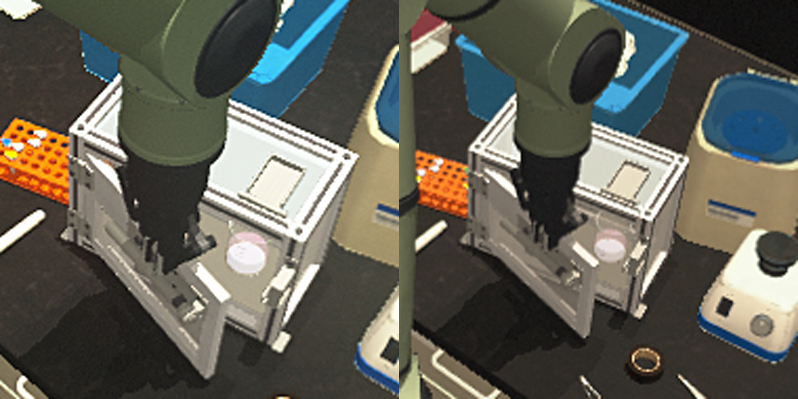

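Both views show the gate open about 0.4 rad (roughly 94 mm at its edge), the bolt drawn in the fingers, the guard on its back on the roof, and the visible bystanders where they were.

```bash
python3 -c "
from workcell import *
print(abs(read_state()['qvel']).max(), finish_job())"
```

```text
the job is handed in; nothing more can be done
0.0014536579692224325 None
```

The job is handed in at about 20 s, with no verdict returned: the guard lies on its back on the roof, the bolt was raised and drawn to its stop with under 2 N until it met the stop, and the arm is holding the gate still at about 0.4 rad (roughly 94 mm) open.

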